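Unlock the germination chamber and crack its stuck lid

ROBOT

A 6-joint arm with a two-finger parallel gripper is mounted at the origin on the work surface. World frame = base frame: x ahead of the robot, y to its left, z up, the work surface at z = 0. Lengths are in m, angles in rad, forces in N, time in s.
With the tool pointing down it reaches from about 0.3 to 0.875 m from the base axis. Payload 6.4 kg.
Tool frame: the origin (TCP) lies midway between the tips of the shut fingers; the grasp point (between the pads) lies 19 mm behind it; z points along the fingers, y is the direction in which the jaws open and shut (so a half turn about z gives the same grasp; the last joint's range is limited). The gripper opens to 85 mm and grips with 20 to 120 N. Pads are 22 mm wide; open, the fingers measure 114 mm over their backs; the gripper's body (76 mm by 85 mm) begins 54 mm behind the grasp point. The pads swing forward as they close: fully open they stand 13 mm farther back than shut.
Start: joints at [1.116, 0.181, 1.607, -0, 1.354, -0.206], TCP at [0.142, 0.557, 0.231] pointing down, gripper open.
Joint ranges: [-2.99, 2.99], [-0.89, 2.07], [0.3, 2.58], [-1.14, 4.28], [0, 2.63], [-3.12, 3.12]. Speed limits (rad/s): [2.57, 2.57, 3.01, 3.14, 3.14, 3.14].

INTERFACE

Orientations are given as a unit quaternion [w, x, y, z].
In Python, from bench import ctrl, optics, ticket gives the robot as it stands. The module is installed in compiled form; this text tells all that it offers.
- The arm moves only by the tool step_arm, never from a script. Its argument "targets" is text: rows parted by semicolons, each of 6 numbers parted by spaces: the shift along the tool's x, y, z in mm, then the turn, a rotation vector about the tool's x, y, z in rad. In form: dx dy dz rx ry rz; .... A call has 1 to 8 rows; each row is the pose to reach, as a shift and turn from the pose commanded when the call began, along the tool's axes at that moment; what a row does not reach only later rows make up. A row lasts 1/8 s, in which the tool goes at most 62.5 mm and 10.7 degrees, less where a joint would pass 70% of its speed; a pose out of reach is approached as far as the arm can. A call with a gripper value outside its range is refused whole. "grip" is the opening in per cent of the stroke, from 0 (shut) to 100 (fully open), set as the call begins (left out, the last holds). The fingers move at their own pace and stop on an object; the grip force is fixed at half the most. Time passes only in rows, so rows that repeat a pose let the fingers close. It gives the time, the measured TCP pose, the force and the opening at its end, in the units of the state.
- ctrl.get_obs(): the state, without advancing time (a new reading comes with each control period).
- optics.camera(name): name is "scene" or "top"; returns a dict with "image" (480x640x3 uint8, red, green, blue), "mtx" (3x3 intrinsics, pixels), "D" ([k1, k2, p1, p2, k3] as OpenCV has them; the pictures are not rectified), "xyz" and "orientation" of the camera in the world. Camera axes: x right, y up, looking along -z (the intrinsics and any distortion apply to the point x, -y, -z); pixel columns grow to the right and rows downward; lengths in m; the calibration is good to about 2 mm. A picture is of the moment at which its call begins. There is no depth.
- ticket.hand_in(): hands the job in, once; it reports no verdict.
The state is a dict: "time_s": time; "q": joint angles; "dq": joint speeds; "joint_efforts": joint torques, N m; "eef_pos": TCP position; "eef_rot": TCP orientation; "wrist_force": force on the tool from outside, world axes, zero at the start; "torque": the same for the moment, N m; "opening": opening from 0.0 (shut) to 1.0 (fully open).
Only numpy, scipy, OpenCV 4.12 (cv2) and the standard library are available. Lean on these libraries where they do the work, as an engineer would, in place of code of your own. Each camera call takes 0.05 s, during which the arm holds its last target.

TASK

Air the sealed germination chamber: on the controller press the round key, then the square key, then the long key, one at a time, each fully down and let up again. Then take the chamber's lid by its bar handle, break it free of its sticky gasket without letting it fly up, and hold it slightly open, its front edge about 3 cm up. Finish while still holding it so in the fingers, and leave the spray bottle, beaker and tip box where they stand.

Things in the scene. Friction and masses are not known exactly. Their poses are not given: they have to be found in the camera images.
- chamber: Cream box of a germination chamber, fixed to the bench: 240 (x) x 280 (y) x 100 high, open tub with seedling pots under a hinged lid. Origin at the centre of its underside on the bench; its x axis is level and points from the front (handle side) to the hinge at the back; y along the hinge; z up. Its place and yaw vary, and it may stand left or right of the controller.
- lid (a joint): Opening angle of the chamber's lid (rad), 0 shut to 0.6. Lid: cream plate 240 x 280 x 12 mm with a pale glass inset, 0.4 to 0.65 kg, hinged at the back; its front edge rises 24 mm per 0.1 rad. A sticky gasket pulls it down, hardest when shut, a third of that with the handle up 5 mm, nothing beyond 10 mm. Let go, the lid falls shut and sticks again.
- lid_handle (a point): Middle (on the axis) of the lid's handle, moving with the lid: a level round steel bar 16 mm thick, 96 mm clear length along the chamber's y, its axis 40 mm above the lid's top on two 14 mm end posts. To start the shut lid it takes about 11 N for the gasket plus 2.5 to 4 N of weight, straight up here.
- lid_hinge (a point): Middle of the lid's hinge line, at the chamber's back, 101 mm above the bench; the lid turns about the chamber's y axis here. When shut, the handle bar's axis is 205 mm in front of it (towards the chamber's -x) and 52 mm higher; as the lid opens, the handle rises and moves back on an arc about this line.
- controller: Cream control box, fixed: 130 (x) x 210 (y) x 60 high, with three white keys in a row along its y, 60 mm apart, in any order. Origin at the centre of its underside; z up.
- key_round_top (a point): Round white key, 30 mm across. Top 14 mm above the controller's top, in a black surround 4 mm high; sprung, pressed straight down: travel 6 mm, 1.5 N to start, 5 N fully down; springs back when let go. The point is the middle of its top face (moves with it); axes as the controller's.
- key_square_top (a point): Square white key, 28 x 28 mm. Top 14 mm above the controller's top, in a black surround 4 mm high; sprung, pressed straight down: travel 6 mm, 1.5 N to start, 5 N fully down; springs back when let go. The point is the middle of its top face (moves with it); axes as the controller's.
- key_long_top (a point): Long white key, 52 (x) x 16 (y) mm. Top 14 mm above the controller's top, in a black surround 4 mm high; sprung, pressed straight down: travel 6 mm, 1.5 N to start, 5 N fully down; springs back when let go. The point is the middle of its top face (moves with it); axes as the controller's.
- key_round (a joint): How far the round key is pressed (m), 0 up, 0.006 fully down.
- key_square (a joint): How far the square key is pressed (m), 0 up, 0.006 fully down.
- key_long (a joint): How far the long key is pressed (m), 0 up, 0.006 fully down.
- sprayer: Bystander: white spray bottle with yellow trigger, 80 mm across, 192 high, loose. Origin at the centre of its underside.
- beaker: Bystander: glass beaker, 68 mm across, 90 high, loose. Origin at the centre of its underside.
- tip_box: Bystander: low grey pipette-tip box with clear lid, 90 x 120 x 49 high, loose. Origin at the centre of its underside.

How it is judged:
On the way, in this order (a step that is already met when the one before it is completed fails the run):
1. the round key is pressed down at least 4 mm while the other two keys are up and the lid is shut (value of joint key_round above 0.004 m and value of joint each of key_square, key_long below 0.002 m and value of joint lid below 0.02 rad), for 0.06 s.
2. the square key is pressed down at least 4 mm while the other two keys are up and the lid is shut (value of joint key_square above 0.004 m and value of joint each of key_round, key_long below 0.002 m and value of joint lid below 0.02 rad), for 0.06 s.
3. the long key is pressed down at least 4 mm while the other two keys are up and the lid is shut (value of joint key_long above 0.004 m and value of joint each of key_round, key_square below 0.002 m and value of joint lid below 0.02 rad), for 0.06 s.
4. the lid has broken free of its gasket: its front edge is up 15 mm, in the fingers (value of joint lid above 0.063 rad and contact force between the fingers and lid above 0.8 N and value of joint each of key_round, key_square, key_long below 0.002 m), for 0.1 s.
At the end, for the whole second after the job is handed in: The lid is at rest with its front edge 15 to 45 mm above its shut position (0.063 to 0.19 rad), carried by the gripper's fingers (more than 0.8 N between them and the lid) and by nothing loose; all keys are up; the spray bottle, beaker and tip box stand upright within 30 mm of where they were (all of step 4 and value of joint lid below 0.19 rad and velocity of joint lid between -0.1 and 0.1 rad/s and contact force between each of sprayer, beaker, tip_box and lid below 0.1 N and distance of each of sprayer, beaker, tip_box from where it was at the start of the episode below 0.03 m and angle between each of sprayer, beaker, tip_box's own z axis and vertical below 0.2 rad); the arm keeps its last pose, push and grip.
It fails at once if two keys are down at once (value of joint each of key_round, key_square above 0.003 m or value of joint each of key_round, key_long above 0.003 m or value of joint each of key_square, key_long above 0.003 m).
It fails at once if the lid flies up: its front edge is more than 80 mm up (value of joint lid above 0.34 rad).
It fails at once if a bystander is knocked over or pushed 30 mm away (distance of any of sprayer, beaker, tip_box from where it was at the start of the episode above 0.03 m or angle between any of sprayer, beaker, tip_box's own z axis and vertical above 0.5 rad).
It also fails if it takes over 58 s, if anything falls off the work surface, if the arm or the gripper's body presses on something with over 40 N, if the wrist force passes 120 N, or if a joint passes its speed limit or range.

## Working session

There is one attempt and no reset: what is moved stays moved. The work goes in short steps, Python scripts to look and compute and a tool call to move; the robot and the scene stay as the last step left them, time stands still between calls to the robot, and variables do not carry over. Pictures are saved under pics/ and viewed, and the job is handed in when it is done.

Besides the shell and the picture viewer there is one more tool, called as name(argument=value, ...), one argument or row to a line, values as JSON. step_arm: Moves the arm, as the interface text tells. Its arguments: {"type":"object","properties":{"targets":{"type":"string"},"grip":{"type":"number"}},"required":["targets"]}

```bash
mkdir -p pics; python3 - <<'E'
from bench import ctrl, optics
import cv2
print(ctrl.get_obs())
for n in ("scene","top"):
    c=optics.camera(n)
    cv2.imwrite(f"pics/{n}0.png",c["image"][:,:,::-1])
    print(n,c["mtx"],c["D"],c["xyz"],c["orientation"])
E
```

```text
{'time_s': 0.0, 'q': array([ 1.11568884e+00,  1.81551443e-01,  1.60802570e+00,  3.66860472e-06,
        1.35378643e+00, -2.06290142e-01]), 'dq': array([ 1.24072413e-03,  4.72705840e-04,  1.42066730e-04, -9.82838392e-04,
        1.70825138e-03,  3.42716800e-05]), 'joint_efforts': array([-1.23533482e-03, -4.44865930e+01, -3.51337659e+01, -2.84312628e-04,
        8.91505071e-03, -3.04510525e-05]), 'eef_pos': array([0.14132417, 0.55678654, 0.23036975]), 'eef_rot': array([-2.89205836e-04,  1.24088342e-01,  9.92270779e-01, -8.36898940e-04]), 'wrist_force': array([ 0.88776398,  0.40630494, -0.13576904]), 'torque': array([ 0.00073777,  0.02104463, -0.00801367]), 'opening': 0.9981762949770777}
scene [[445.89174556   0.         321.63121027]
 [  0.         445.89174556 240.63923822]
 [  0.           0.           1.        ]] [-0.0517492  0.         0.         0.         0.       ] [1.25396134 0.70638167 0.98733221] [0.33155012 0.15514235 0.38443762 0.84747453]
top [[510.48300858   0.         326.04787041]
 [  0.         510.48300858 238.90979956]
 [  0.           0.           1.        ]] [-0.06847492  0.          0.          0.          0.        ] [ 0.36809431 -0.00709197  1.38643234] [ 0.71237338  0.06064463 -0.05807349 -0.69675955]
```

View pics/scene0.png

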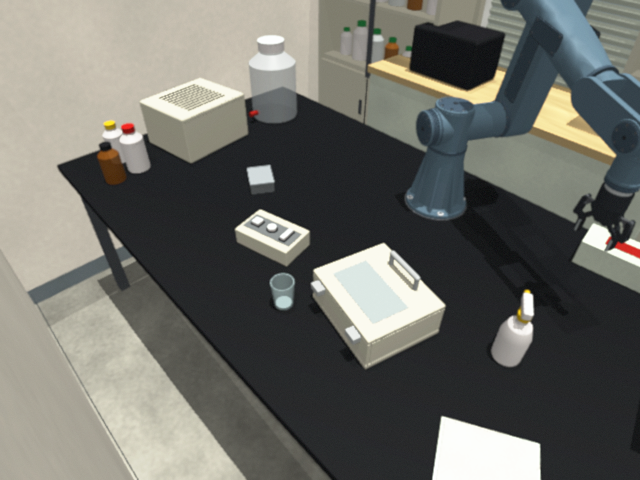

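View pics/top0.png

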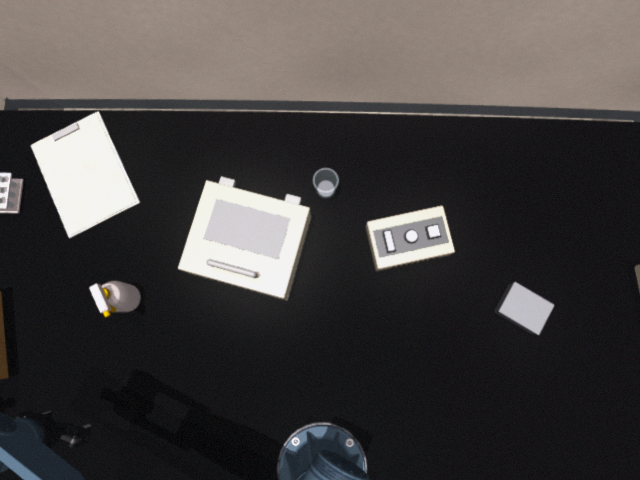

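The top view shows the keys at about long (389,241), round (411,236) and square (433,231), and the handle from (209,263) to (256,275). The beaker is at (325,183) and the sprayer at (121,297). I'll zoom in for exact pixels.

```bash
cat > h.py <<'E'
import numpy as np, cv2
from scipy.spatial.transform import Rotation as R
from bench import ctrl, optics
def rot(q): return R.from_quat([q[1],q[2],q[3],q[0]])
def ray(c,uv):
    p=cv2.undistortPoints(np.array([[uv]],float),c["mtx"],np.array(c["D"]))[0,0]
    return np.array(c["xyz"]),rot(c["orientation"]).apply([p[0],-p[1],-1])
def atz(c,uv,z):
    o,d=ray(c,uv); return o+d*(z-o[2])/d[2]
def proj(c,P):
    p=rot(c["orientation"]).inv().apply(np.array(P)-c["xyz"])
    return cv2.projectPoints(np.array([[p[0],-p[1],-p[2]]]),np.zeros(3),np.zeros(3),c["mtx"],np.array(c["D"]))[0][0,0]
E
python3 - <<'E'
from h import *
c=optics.camera("top");im=c["image"][:,:,::-1]
a=cv2.resize(im[200:275,362:462],None,fx=8,fy=8,interpolation=cv2.INTER_CUBIC)
b=cv2.resize(im[175:300,172:317],None,fx=5,fy=5,interpolation=cv2.INTER_CUBIC)[:600]
cv2.imwrite("pics/a.png",a[:600,:800]);cv2.imwrite("pics/b.png",b)
E
```

```text
(no output)
```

View pics/a.png

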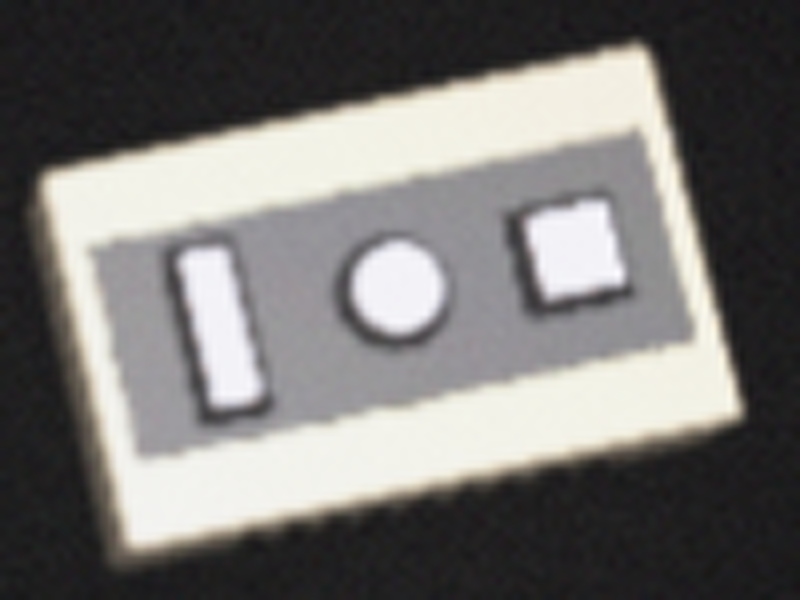

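View pics/b.png

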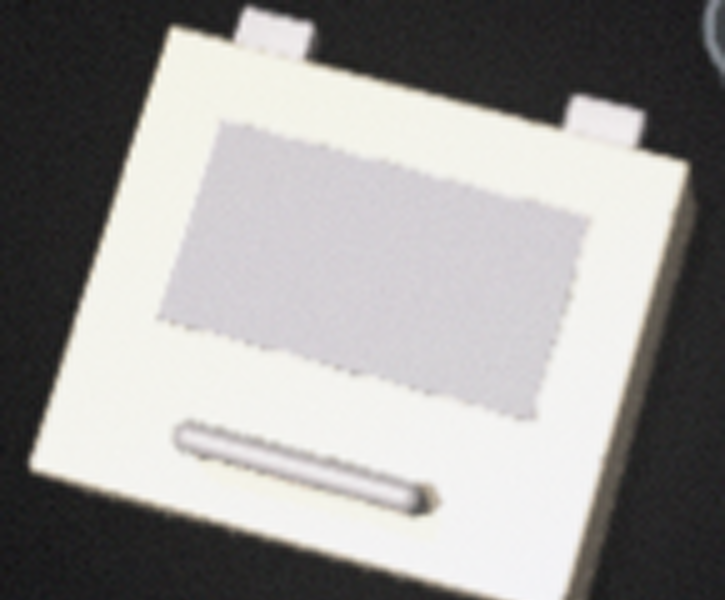

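```bash
python3 - <<'E'
from h import *
np.set_printoptions(precision=4,suppress=True)
c=optics.camera("top")
A=lambda x,y:((x+.5)/8-.5+362,(y+.5)/8-.5+200)
B=lambda x,y:((x+.5)/5-.5+172,(y+.5)/5-.5+175)
K={n:atz(c,A(*p),.074) for n,p in dict(long=(222,330),round=(399,289),square=(576,250)).items()}
print(K,np.linalg.norm(K['long']-K['round']),np.linalg.norm(K['square']-K['round']))
ctl=[atz(c,A(*p),.06) for p in ((42,172),(645,42),(745,412),(122,550))]
print(np.mean(ctl,0),[np.linalg.norm(ctl[i]-ctl[i-1]) for i in range(4)])
d=K['long']-K['square'];print("ctl yaw",np.degrees(np.arctan2(-d[0],d[1])))
L=[atz(c,B(*p),.113) for p in ((172,26),(690,162),(568,606),(30,467))]
print("lid",L,[np.linalg.norm(L[i]-L[i-1]) for i in range(4)])
H=[atz(c,B(*p),.156) for p in ((180,435),(430,499))]
print("handle",H,np.mean(H,0),np.linalg.norm(H[0]-H[1]));d=H[0]-H[1]
print("yaw",np.degrees(np.arctan2(-d[0],d[1])))
m=np.mean(L,0)
for i,j in ((0,1),(3,2)):
  d=L[i]-L[j];print("yaw lid",np.degrees(np.arctan2(-d[0],d[1])))
d=L[0]-L[3];print("yaw lid",np.degrees(np.arctan2(d[1],d[0])),m)
# top-image prediction in scene
s=optics.camera("scene")
for n,p in list(K.items())+[("handle",np.mean(H,0))]+[("h0",H[0]),("h1",H[1])]: print(n,proj(s,p))
print("bea",atz(c,(325,183),.045),"spr",atz(c,(121,297),.1))
cv2.imwrite("pics/s1.png",cv2.resize(s["image"][205:265,230:310,::-1],None,fx=8,fy=8)); 
cv2.imwrite("pics/s2.png",cv2.resize(s["image"][235:310,370:450,::-1],None,fx=8,fy=8)); 
E
```

```text
{'long': array([ 0.5893, -0.1649,  0.074 ]), 'round': array([ 0.6042, -0.2228,  0.074 ]), 'square': array([ 0.6185, -0.2811,  0.074 ])} 0.05982302648552152 0.060030514318186796
[ 0.6055 -0.2221  0.06  ] [np.float64(0.1282724637901781), np.float64(0.2073918816229185), np.float64(0.1281815829374812), np.float64(0.21134357162195305)]
ctl yaw 14.068016246827254
lid [array([0.7328, 0.3149, 0.113 ]), array([0.666 , 0.0439, 0.113 ]), array([0.4384, 0.0983, 0.113 ]), array([0.5015, 0.3727, 0.113 ])] [np.float64(0.23844137287498496), np.float64(0.27907565866474093), np.float64(0.23397564300754922), np.float64(0.28150767832804663)]
handle [array([0.5144, 0.2871, 0.156 ]), array([0.4861, 0.1634, 0.156 ])] [0.5002 0.2253 0.156 ] 0.12682043751018607
yaw -12.912923266211534
yaw lid -13.851055619965626
yaw lid -12.941209792012495
yaw lid -14.03704769423156 [0.5847 0.2074 0.113 ]
long [285.7719 232.077 ]
round [270.8648 225.5964]
square [256.5432 219.2116]
handle [402.2265 263.0527]
h0 [417.1969 277.7302]
h1 [388.2122 249.3245]
bea [0.7497 0.0066 0.045 ] spr [0.4252 0.5174 0.1   ]
```

View pics/s1.png

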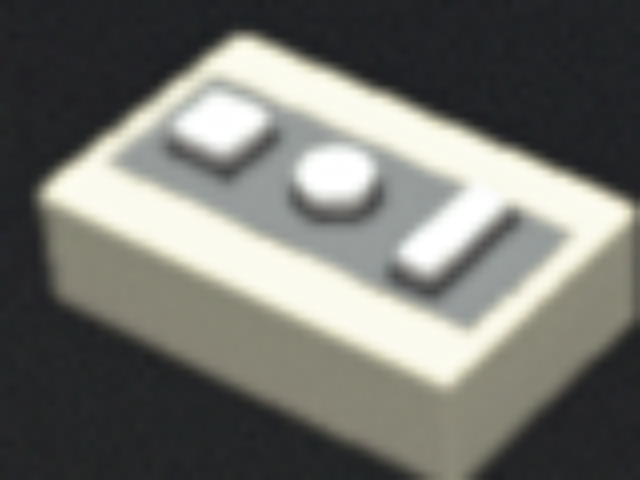

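View pics/s2.png

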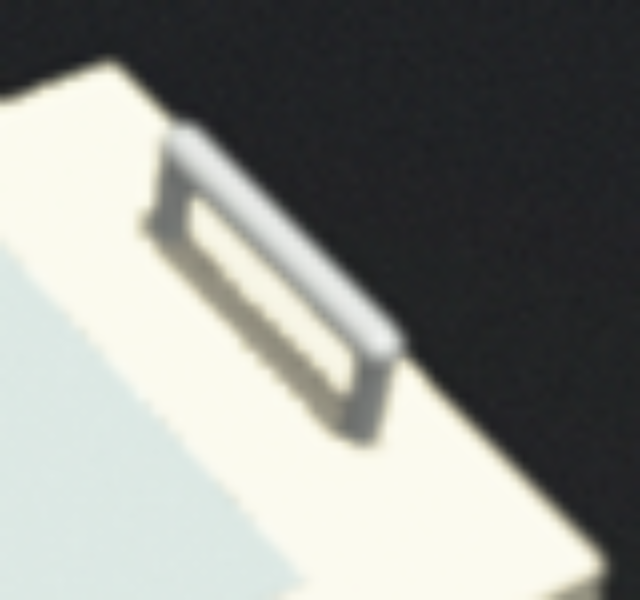

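step_arm(
  targets="-20 -20 0 0 0 0.1; -60 -60 0 0 0 0.28; -100 -100 0 0 0 0.46; -140 -140 0 0 0 0.64; -180 -180 0 0 0 0.82; -220 -220 0 0 0 1.0; -260 -260 0 0 0 1.18; -300 -300 0 0 0 1.36",
  grip=0,
)

```text
time_s: 1.25
eef_pos: [0.3591, 0.1911, 0.2315]
eef_rot: [0.0, 0.722, 0.691, 0.0]
wrist_force: [0.7, 0.3, -0.2]
opening: -0.0
```

```bash
cat >> h.py <<'E'
def to(P,yang=None,lag=None):
    o=ctrl.get_obs(); r=rot(o["eef_rot"]); 
    y=r.apply([0,1,0]); a=np.degrees(np.arctan2(y[1],y[0])); z=r.apply([0,0,1])
    print("t",o["time_s"],"pos",o["eef_pos"].round(4),"yang",a.round(2),"z",z.round(4),"F",o["wrist_force"].round(2),"open",round(o["opening"],3))
    s=(r.inv().apply(np.array(P)-o["eef_pos"])*1000).round(1)
    print("shift mm",s, "rz", None if yang is None else round(np.radians(a-yang),3))
E
python3 -c "
from h import *
to([.604,-.223,.13],-13.5)"
```

```text
t 1.25 pos [0.3591 0.1911 0.2315] yang -2.51 z [ 1.e-03  3.e-04 -1.e+00] F [ 0.68  0.34 -0.23] open -0.0
shift mm [-403.   262.7  101.7] rz 0.192
```

step_arm(
  targets="-50 32 0 0 0 0.1; -100 65 0 0 0 0.19; -150 97 0 0 0 0.19; -200 130 0 0 0 0.19; -250 162 10 0 0 0.19; -300 195 30 0 0 0.19; -350 228 50 0 0 0.19; -403 263 75 0 0 0.19",
)

```text
time_s: 2.25
eef_pos: [0.6036, -0.2164, 0.1584]
eef_rot: [0.0, 0.783, 0.622, 0.0]
wrist_force: [0.3, 0.5, 1.0]
opening: 0.001
```

step_arm(
  targets="0 0 0 0 0 0; 0 0 0 0 0 0",
)

```text
time_s: 2.5
eef_pos: [0.6021, -0.2141, 0.1584]
eef_rot: [-0.001, 0.783, 0.622, -0.0]
wrist_force: [0.5, 0.2, 0.5]
opening: -0.002
```

```bash
python3 -c "
from h import *
to([.6042,-.2228,.076],-13.5)
for n in ('scene','top'):
  c=optics.camera(n); p=proj(c,[.604,-.223,.11]).astype(int); print(p, proj(c,ctrl.get_obs()['eef_pos']))
  im=c['image'][max(0,p[1]-50):p[1]+50,p[0]-60:p[0]+60,::-1]
  cv2.imwrite('pics/k_%s.png'%n,cv2.resize(im,None,fx=6,fy=6,interpolation=cv2.INTER_CUBIC))
"
```

```text
t 2.5 pos [ 0.6021 -0.2141  0.1584] yang -13.09 z [-0.0012  0.001  -1.    ] F [0.46 0.18 0.47] open -0.002
shift mm [-8.1  4.1 82.3] rz 0.007
[270 216] [271.31530202 205.41311545]
[413 233] [413.33754905 230.09966407]
```

View pics/k_scene.png

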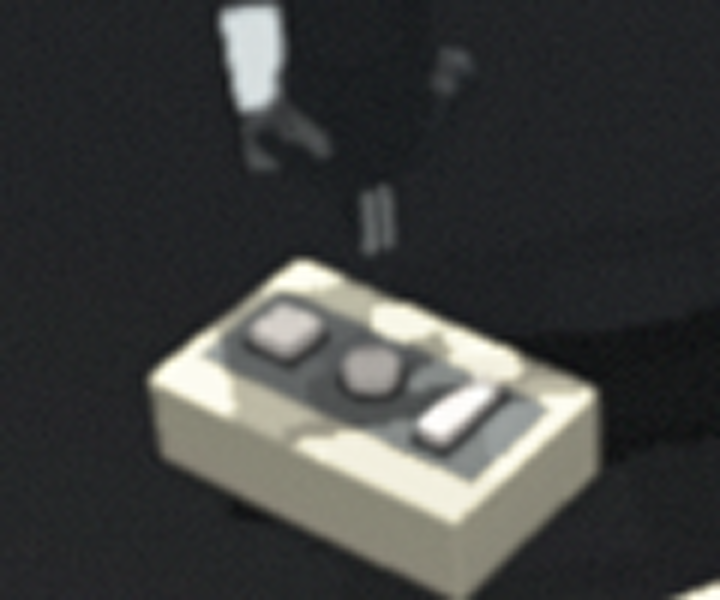

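View pics/k_top.png

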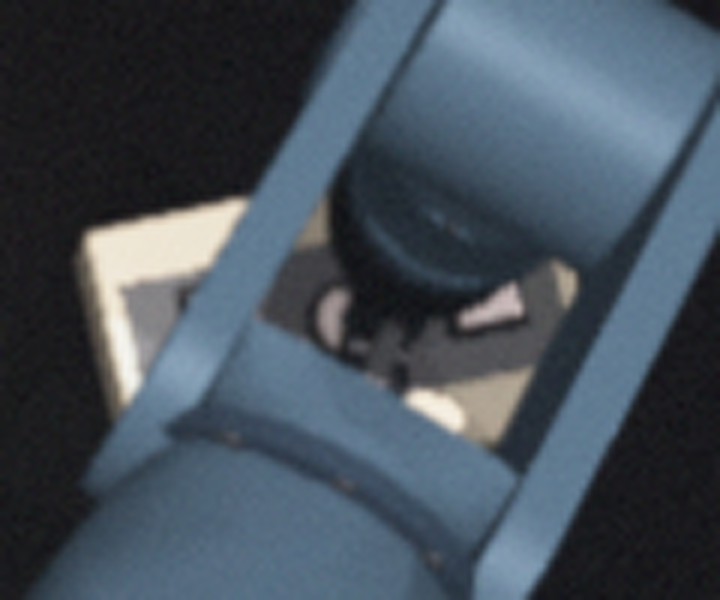

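step_arm(
  targets="-8 4 40 0 0 0; -8 4 75 0 0 0; -8 4 78 0 0 0; -8 4 78 0 0 0",
)

```text
time_s: 3.1
eef_pos: [0.6055, -0.2228, 0.0829]
eef_rot: [0.001, 0.783, 0.622, 0.0]
wrist_force: [-0.2, -0.1, 0.9]
opening: 0.006
```

```bash
python3 -c "
from h import *
to([.6042,-.2228,.0685],-13.5)"
```

```text
t 3.1 pos [ 0.6055 -0.2228  0.0829] yang -13.0 z [ 0.0021 -0.0012 -1.    ] F [-0.23 -0.15  0.88] open 0.006
shift mm [-0.3 -1.3 14.4] rz 0.009
```

step_arm(
  targets="0 -1 6 0 0 0; 0 -1 9 0 0 0; 0 -1 11 0 0 0; 0 -1 12 0 0 0; 0 -1 12 0 0 0",
)

```text
time_s: 3.72
eef_pos: [0.6043, -0.2231, 0.0695]
eef_rot: [0.001, 0.783, 0.622, 0.0]
wrist_force: [1.8, 0.3, 4.2]
opening: 0.001
```

step_arm(
  targets="0 0 1.5 0 0 0; 0 0 1.5 0 0 0; 0 0 1.5 0 0 0",
)

```text
time_s: 4.1
eef_pos: [0.6043, -0.2231, 0.0681]
eef_rot: [0.001, 0.783, 0.622, 0.0]
wrist_force: [2.6, 0.7, 5.5]
opening: 0.002
```

```bash
python3 -c "
from h import *
to([.6185,-.2811,.085],-13.5)
c=optics.camera('scene'); cv2.imwrite('pics/p1.png',cv2.resize(c['image'][190:270,220:320,::-1],None,fx=8,fy=7,interpolation=cv2.INTER_CUBIC))
"
```

```text
t 4.1 pos [ 0.6043 -0.2231  0.0681] yang -13.06 z [ 1.3e-03 -6.0e-04 -1.0e+00] F [2.56 0.74 5.5 ] open 0.002
shift mm [-53.3  27.  -16.9] rz 0.008
```

View pics/p1.png

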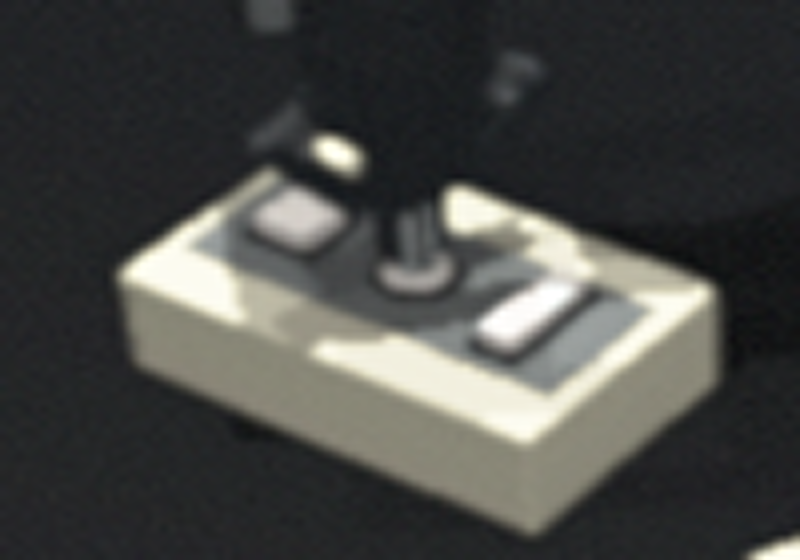

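The round key is visibly down at (412,275) in the crop, with 5.5 N on the wrist. I'll lift and do the square key the same way.

step_arm(
  targets="0 0 -20 0 0 0; 0 0 -25 0 0 0; -27 14 -25 0 0 0; -53 27 -25 0 0 0; -53 27 -20 0 0 0; -53 27 -15 0 0 0; -53 27 -15 0 0 0",
)

```text
time_s: 5.03
eef_pos: [0.6172, -0.2791, 0.0812]
eef_rot: [-0.001, 0.783, 0.622, -0.0]
wrist_force: [-0.1, -0.1, -0.2]
opening: -0.002
```

```bash
python3 -c "
from h import *
to([.6185,-.2811,.068],-13.5)"
```

```text
t 5.025 pos [ 0.6172 -0.2791  0.0812] yang -13.02 z [-0.002   0.0015 -1.    ] F [-0.09 -0.07 -0.25] open -0.002
shift mm [-1.6  1.8 13.2] rz 0.008
```

step_arm(
  targets="-1 1 6 0 0 0; -1 1 10 0 0 0; -1 1 14 0 0 0; -1 1 15 0 0 0; -1 1 15 0 0 0; -1 1 15 0 0 0",
)

```text
time_s: 5.78
eef_pos: [0.6189, -0.2814, 0.0681]
eef_rot: [-0.0, 0.783, 0.622, 0.0]
wrist_force: [-1.4, 3.5, 5.5]
opening: -0.004
```

```bash
python3 -c "
from h import *
to([.5893,-.1649,.085],-13.5)
c=optics.camera('scene'); cv2.imwrite('pics/p2.png',cv2.resize(c['image'][190:270,220:320,::-1],None,fx=8,fy=7,interpolation=cv2.INTER_CUBIC))
"
```

```text
t 5.775 pos [ 0.6189 -0.2814  0.0681] yang -13.05 z [ 2.e-04  4.e-04 -1.e+00] F [-1.38  3.47  5.52] open -0.004
shift mm [106.8 -55.1 -16.9] rz 0.008
```

View pics/p2.png

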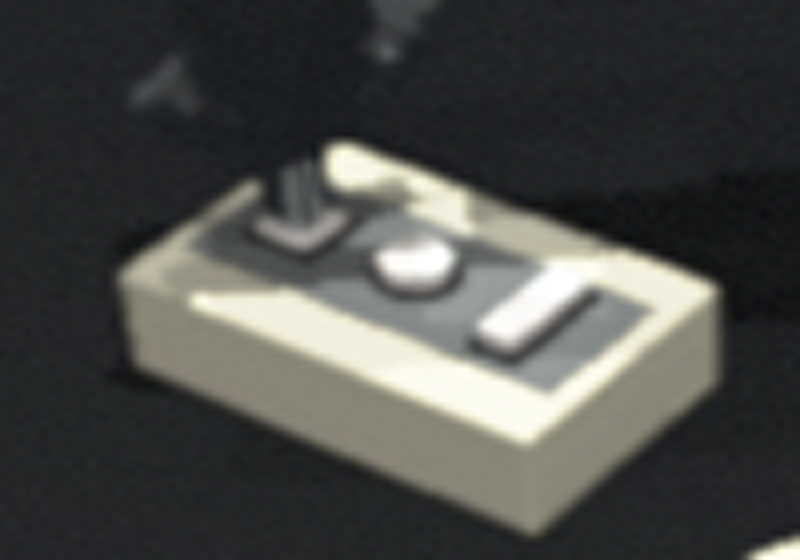

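The square key is down at (300,235) in the crop and the round key is back up at (415,262). Next is the long key.

step_arm(
  targets="0 0 -20 0 0 0; 0 0 -25 0 0 0; 36 -18 -25 0 0 0; 72 -37 -25 0 0 0; 107 -55 -25 0 0 0; 107 -55 -20 0 0 0; 107 -55 -15 0 0 0; 107 -55 -15 0 0 0",
)

```text
time_s: 6.82
eef_pos: [0.5893, -0.1661, 0.0819]
eef_rot: [-0.0, 0.783, 0.622, -0.0]
wrist_force: [0.8, 1.2, 0.1]
opening: 0.002
```

```bash
python3 -c "
from h import *
to([.5893,-.1649,.068],-13.5)"
```

```text
t 6.825 pos [ 0.5893 -0.1661  0.0819] yang -13.13 z [-5.e-04 -0.e+00 -1.e+00] F [0.82 1.15 0.08] open 0.002
shift mm [ 1.2 -0.3 13.9] rz 0.007
```

step_arm(
  targets="1 0 6 0 0 0; 1 0 10 0 0 0; 1 0 14 0 0 0; 1 0 15 0 0 0; 1 0 15 0 0 0; 1 0 15 0 0 0",
)

```text
time_s: 7.58
eef_pos: [0.5897, -0.1648, 0.0681]
eef_rot: [0.0, 0.783, 0.622, -0.0]
wrist_force: [-2.6, -0.7, 6.0]
opening: 0.003
```

```bash
python3 -c "
from h import *
to([.5012,.2262,.24],-13.5)
c=optics.camera('scene'); cv2.imwrite('pics/p3.png',cv2.resize(c['image'][190:270,220:320,::-1],None,fx=8,fy=7,interpolation=cv2.INTER_CUBIC))
"
```

```text
t 7.575 pos [ 0.5897 -0.1648  0.0681] yang -13.07 z [ 3.e-04 -1.e-03 -1.e+00] F [-2.62 -0.75  5.96] open 0.003
shift mm [ 360.7 -174.5 -172.3] rz 0.008
```

View pics/p3.png

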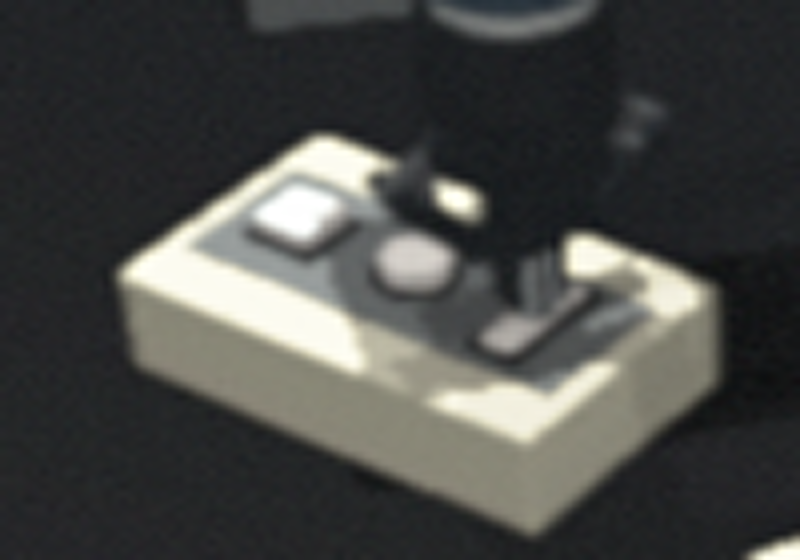

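The long key is down and the other two are up. Now I'll lift, move to above the handle and open the gripper.

step_arm(
  targets="0 0 -40 0 0 0; 0 0 -100 0 0 0; 0 0 -155 0 0 0; 50 -24 -172 0 0 0; 102 -49 -172 0 0 0; 154 -74 -172 0 0 0; 206 -99 -172 0 0 0; 258 -125 -172 0 0 0",
)

```text
time_s: 8.62
eef_pos: [0.5254, 0.1172, 0.2392]
eef_rot: [-0.0, 0.783, 0.622, 0.0]
wrist_force: [1.0, 0.6, 1.1]
opening: -0.003
```

step_arm(
  targets="50 -24 0 0 0 0; 103 -50 0 0 0 0; 103 -50 0 0 0 0; 103 -50 0 0 0 0",
  grip=100,
)

```text
time_s: 9.12
eef_pos: [0.5006, 0.2269, 0.239]
eef_rot: [0.0, 0.783, 0.622, -0.0]
wrist_force: [-0.5, -0.8, -0.3]
opening: 0.85
```

```bash
python3 -c "
from h import *
to([.5012,.2262,.24],-13.5)
for n in ('scene','top'):
  c=optics.camera(n); p=proj(c,[.501,.2262,.17]).astype(int); print(p, proj(c,ctrl.get_obs()['eef_pos']))
  im=c['image'][max(0,p[1]-50):p[1]+50,p[0]-65:p[0]+65,::-1]
  cv2.imwrite('pics/g_%s.png'%n,cv2.resize(im,None,fx=6,fy=6,interpolation=cv2.INTER_CUBIC))
"
```

```text
t 9.125 pos [0.5006 0.2269 0.239 ] yang -13.01 z [-4.e-04 -6.e-04 -1.e+00] F [-0.53 -0.8  -0.29] open 0.85
shift mm [-0.5  0.8 -1. ] rz 0.009
[402 259] [406.46955567 240.05390211]
[231 267] [225.56323578 263.53317789]
```

View pics/g_scene.png

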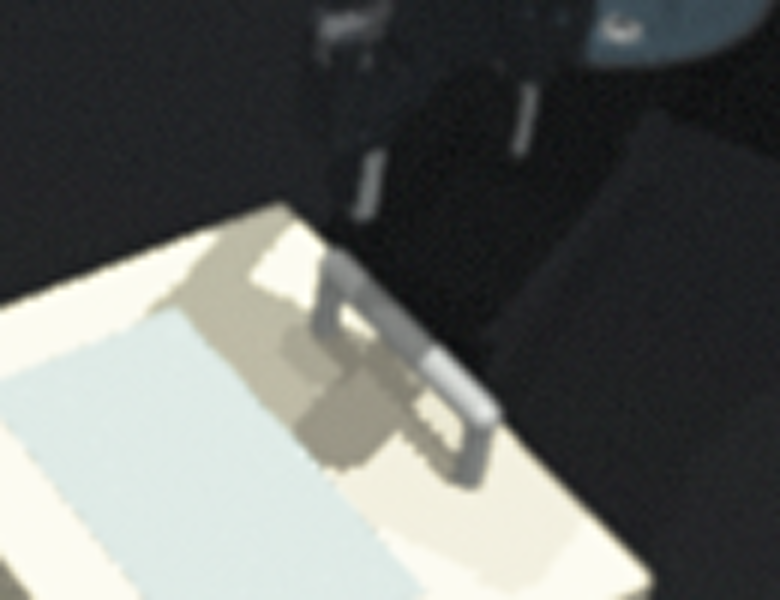

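View pics/g_top.png

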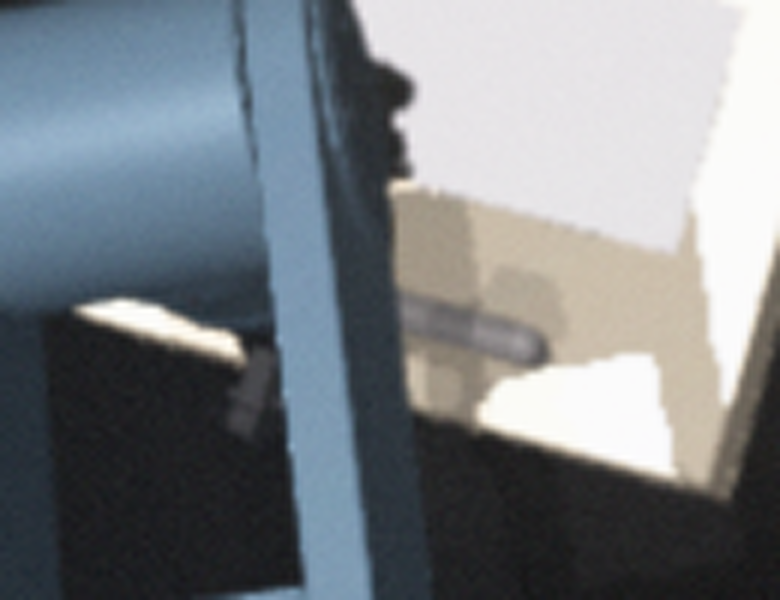

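step_arm(
  targets="0 1 40 0 0 0; 0 1 75 0 0 0; 0 1 75 0 0 0",
)

```text
time_s: 9.6
eef_pos: [0.5, 0.2249, 0.1616]
eef_rot: [-0.001, 0.784, 0.621, -0.003]
wrist_force: [-0.7, 0.8, 0.9]
opening: 0.998
```

```bash
python3 -c "
from h import *
to([.5012,.2262,.132],-13.5)
c=optics.camera('scene')
cv2.imwrite('pics/g2.png',cv2.resize(c['image'][210:310,340:470,::-1],None,fx=6,fy=6,interpolation=cv2.INTER_CUBIC))
"
```

```text
t 9.6 pos [0.5    0.2249 0.1616] yang -13.21 z [-0.0062 -0.0014 -1.    ] F [-0.72  0.78  0.92] open 0.998
shift mm [ 1.7  1.1 29.5] rz 0.005
```

View pics/g2.png

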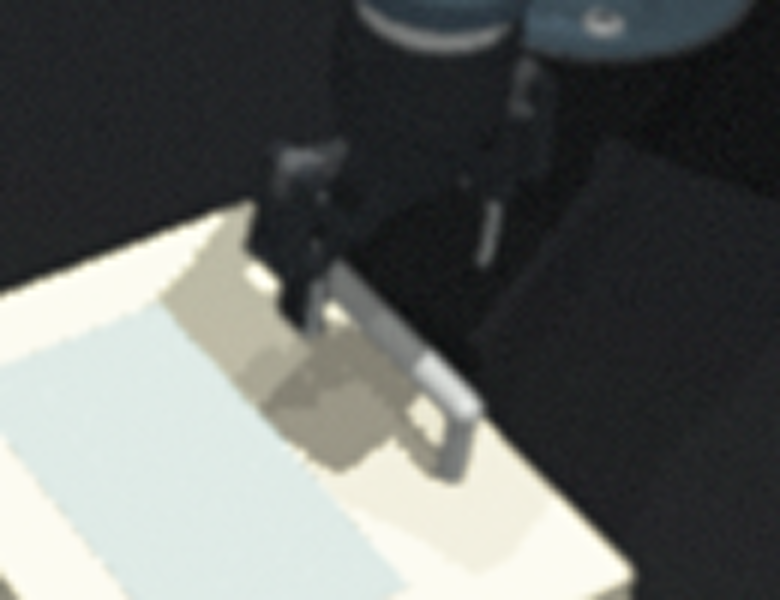

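step_arm(
  targets="1 0 15 0 0 0; 1 0 28 0 0 0; 1 0 30 0 0 0; 1 0 30 0 0 0; 1 0 30 0 0 0",
)

```text
time_s: 10.28
eef_pos: [0.5022, 0.2279, 0.1349]
eef_rot: [0.0, 0.783, 0.622, 0.0]
wrist_force: [-0.1, 0.4, 0.5]
opening: 0.998
```

```bash
python3 -c "
from h import *
to([.5012,.2262,.132],-13.5)
c=optics.camera('scene')
cv2.imwrite('pics/g3.png',cv2.resize(c['image'][210:310,340:470,::-1],None,fx=6,fy=6,interpolation=cv2.INTER_CUBIC))
"
```

```text
t 10.275 pos [0.5022 0.2279 0.1349] yang -13.05 z [ 8.e-04  1.e-04 -1.e+00] F [-0.06  0.37  0.47] open 0.998
shift mm [-1.9 -0.6  2.9] rz 0.008
```

View pics/g3.png

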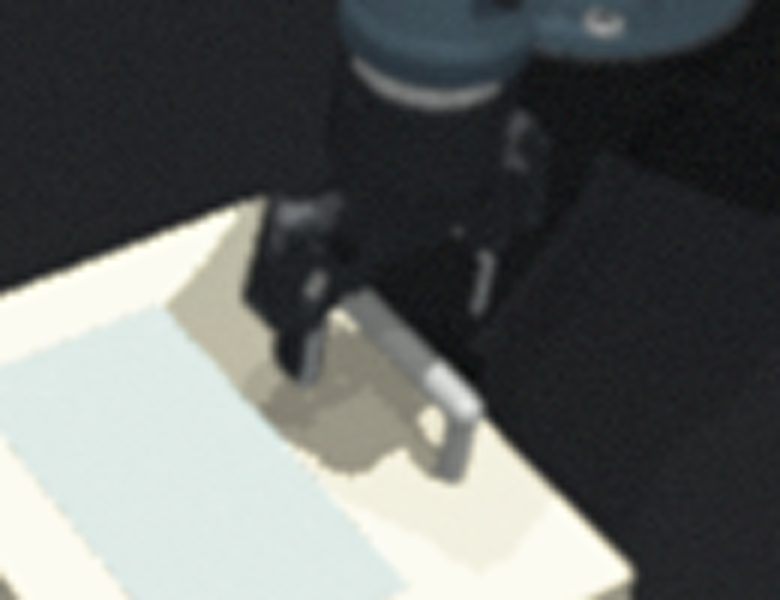

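step_arm(
  targets="6 0 2 0 0 0; 6 0 2 0 0 0",
)

```text
time_s: 10.58
eef_pos: [0.5033, 0.2341, 0.1324]
eef_rot: [-0.0, 0.783, 0.622, 0.0]
wrist_force: [0.7, 0.1, -0.3]
opening: 0.999
```

step_arm(
  targets="0 0 0 0 0 0; 0 0 0 0 0 0; 0 0 0 0 0 0; 0 0 0 0 0 0; 0 0 0 0 0 0; 0 0 0 0 0 0",
  grip=0,
)

```text
time_s: 11.32
eef_pos: [0.5013, 0.234, 0.1325]
eef_rot: [-0.001, 0.783, 0.622, -0.002]
wrist_force: [-8.2, 0.6, 7.9]
opening: 0.167
```

```bash
python3 -c "
from h import *
to([.5012,.2262,.134],-13.5)
c=optics.camera('scene')
cv2.imwrite('pics/g4.png',cv2.resize(c['image'][210:310,340:470,::-1],None,fx=6,fy=6,interpolation=cv2.INTER_CUBIC))
"
```

```text
t 11.325 pos [0.5013 0.234  0.1325] yang -13.07 z [-4.1e-03  4.0e-04 -1.0e+00] F [-8.23  0.56  7.94] open 0.167
shift mm [-7.7  1.6 -1.5] rz 0.007
```

View pics/g4.png

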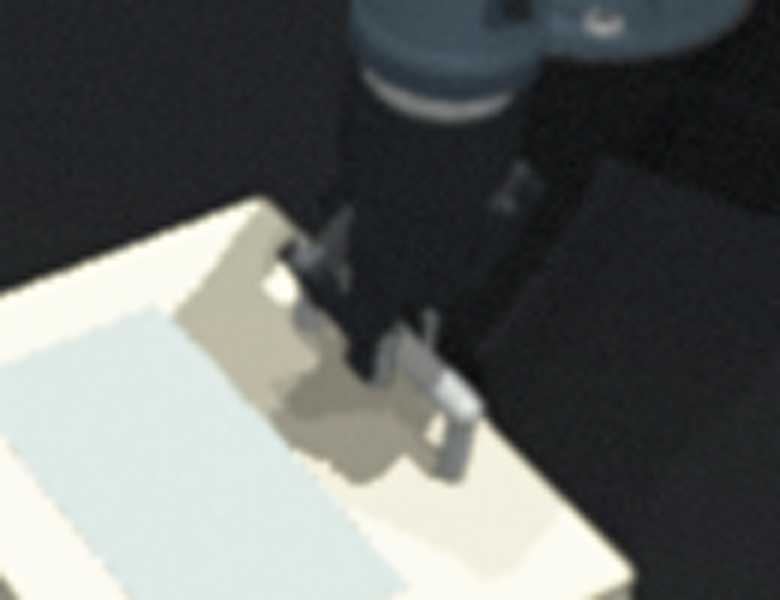

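The fingers hold the bar (opening 0.167 of 85 mm, about 14 mm, against the 16 mm bar). I'll lift slowly along the arc and tilt with the lid.

step_arm(
  targets="0 -1.5 0 0 0 0; 0 -1.2 -1 0.005 0 0; 0 -0.8 -2.1 0.01 0 0; 0 -0.5 -3.1 0.015 0 0; 0 -0.3 -4.1 0.02 0 0; 0 0 -5.1 0.025 0 0; 0 0.4 -6.1 0.03 0 0; 0 0.4 -6.1 0.03 0 0",
)

```text
time_s: 12.38
eef_pos: [0.5021, 0.2337, 0.138]
eef_rot: [-0.013, 0.783, 0.622, -0.011]
wrist_force: [-5.7, 2.8, -4.2]
opening: 0.163
```

```bash
python3 -c "
from h import *
to([.5012,.2262,.134],-13.5)"
```

```text
t 12.375 pos [0.5021 0.2337 0.138 ] yang -13.06 z [-0.0333  0.0068 -0.9994] F [-5.7   2.78 -4.18] open 0.163
shift mm [-7.5  0.9  4. ] rz 0.008
```

step_arm(
  targets="0 0.4 -2.1 0.01 0 0; 0 0.7 -4.1 0.02 0 0; 0 1.1 -6.2 0.03 0 0; 0 1.4 -8.2 0.04 0 0; 0 1.8 -10.2 0.05 0 0; 0 2.3 -12.2 0.06 0 0; 0 2.7 -14.3 0.07 0 0; 0 2.7 -14.3 0.07 0 0",
)

```text
time_s: 13.38
eef_pos: [0.5055, 0.2329, 0.1532]
eef_rot: [-0.04, 0.782, 0.621, -0.033]
wrist_force: [-8.3, 1.9, -0.3]
opening: 0.164
```

```bash
python3 -c "
from h import *
to([.5012,.2262,.134],-13.5)
c=optics.camera('scene')
cv2.imwrite('pics/g5.png',cv2.resize(c['image'][220:370,300:460,::-1],None,fx=5,fy=4,interpolation=cv2.INTER_CUBIC))
"
```

```text
t 13.375 pos [0.5055 0.2329 0.1532] yang -13.05 z [-0.1008  0.0224 -0.9947] F [-8.28  1.91 -0.26] open 0.164
shift mm [-7.5 -0.6 19.4] rz 0.008
```

View pics/g5.png

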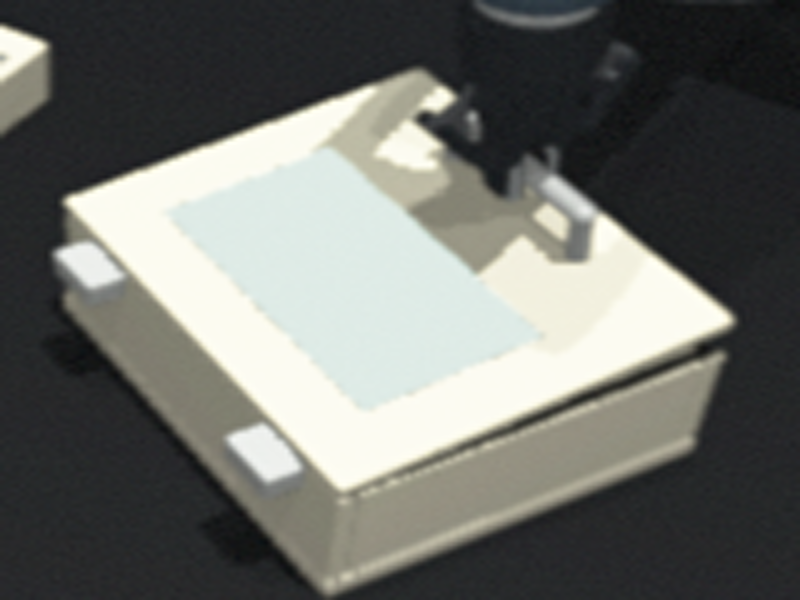

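The lid is open, with a wedge-shaped gap along its side at (710,345) in the crop; the angle is about 0.10 rad. I'll raise it a little more, to about 0.125 rad.

step_arm(
  targets="0 0 -1.7 0.008 0 0; 0 0 -3.4 0.016 0 0; 0 0 -5 0.025 0 0; 0 0 -5 0.025 0 0; 0 0 -5 0.025 0 0; 0 0 -5 0.025 0 0; 0 0 -5 0.025 0 0; 0 0 -5 0.025 0 0",
)

```text
time_s: 14.42
eef_pos: [0.5068, 0.2326, 0.1582]
eef_rot: [-0.049, 0.781, 0.621, -0.039]
wrist_force: [-5.4, 1.0, -0.7]
opening: 0.165
```

```bash
python3 -c "
from h import *
to([.5012,.2262,.134],-13.5)
print(ctrl.get_obs()['dq'].round(4))
c=optics.camera('scene')
cv2.imwrite('pics/f0.png',c['image'][:,:,::-1])
cv2.imwrite('pics/g6.png',cv2.resize(c['image'][220:370,300:460,::-1],None,fx=5,fy=4,interpolation=cv2.INTER_CUBIC))
to([.5012,.2262,.134],-13.5)
"
```

```text
t 14.425 pos [0.5068 0.2326 0.1582] yang -13.06 z [-0.1227  0.0278 -0.9921] F [-5.35  0.99 -0.69] open 0.165
shift mm [-7.5 -0.9 24.5] rz 0.008
[ 0.0015 -0.0004  0.0002  0.0007 -0.0001 -0.0002]
t 14.475 pos [0.5068 0.2326 0.1582] yang -13.06 z [-0.1227  0.0278 -0.9921] F [-5.6   0.11 -0.6 ] open 0.162
shift mm [-7.5 -0.9 24.6] rz 0.008
```

View pics/g6.png

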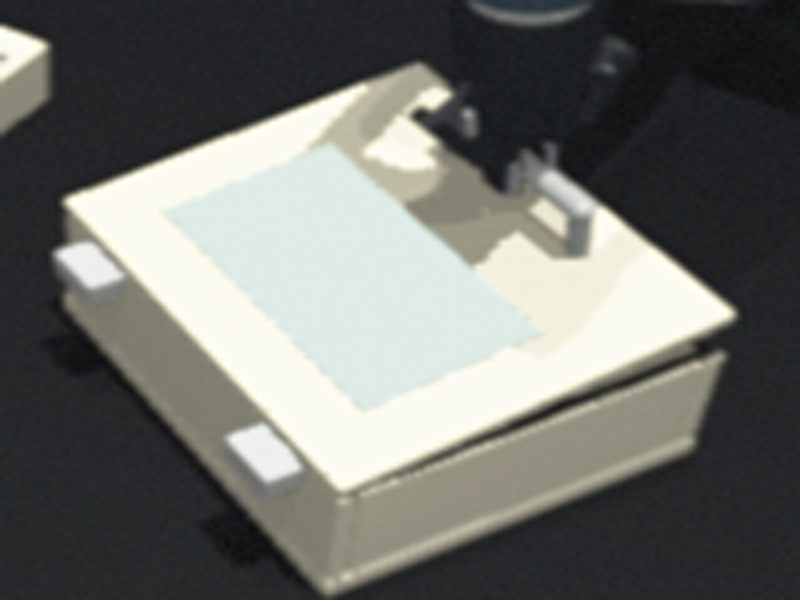

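View pics/f0.png

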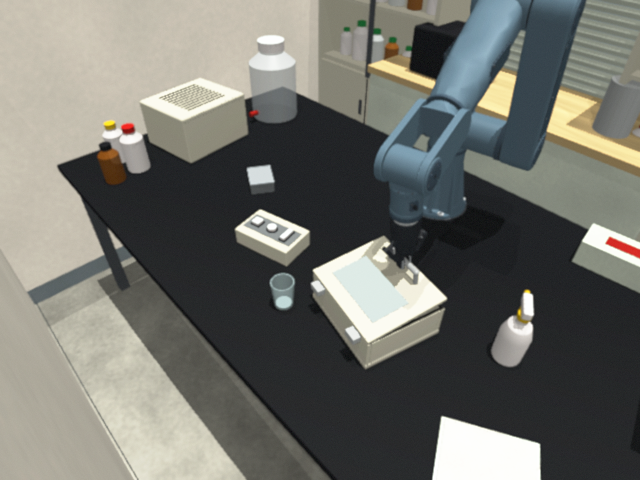

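The lid is held at about 0.125 rad, with the TCP up 25.7 mm and tilted 0.125 rad. Everything is at rest, the keys are up, and the sprayer, beaker and tip box are at the same pixels as at the start. I'm handing it in.

```bash
python3 -c "
from h import *
from bench import ticket
print(ticket.hand_in())
to([.5012,.2262,.134],-13.5)"
```

```text
the job is handed in; nothing more can be done
None
the job is handed in; nothing more can be done
```

The job is handed in at about 14.5 s, with the gripper still holding the lid open. No verdict is reported, so what follows rests on my own checks.

- **Keys:** I pressed round, then square, then long with shut fingers, each about 5.9 mm down by the tool height. The vertical wrist force was 5.5 to 6 N each time. A picture of each press showed the other two keys up, and the last picture shows all three up.
- **Lid:** I gripped the bar handle and raised the lid slowly along its hinge arc. The tool rose 25.7 mm and tilted about 0.125 rad, which puts the front edge about 3 cm up. The last picture shows the gap, the joints were at rest, and the fingers were stopped on the bar.
- **Bystanders:** The spray bottle, beaker and tip box look unmoved compared with the first picture.
- **What disagreed:**
    - **Scene camera:** it placed the keys, the tool tip and the handle a few pixels away from what the top camera gave. The tool tip showed about the same offset as the keys, so I worked from the top camera.
    - **Wrist force while holding:** it read about -5 N sideways from a slight off-centre grip. It showed only about -0.6 N vertically, less than the lid's weight should give. I took holding from the pictures and the finger opening instead.

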